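# Find the cored knob by weight and show it to the inspection camera

### The arm

A 6-joint arm with a two-finger parallel gripper is mounted at the origin on a cart in front of the work surface, level with it; the furniture and walls round the work are solid. World frame = base frame: x ahead of the robot, y to its left, z up, the work surface at z = 0. Lengths are in m, angles in rad, forces in N, time in s.
With the tool pointing down it reaches from about 0.35 to 0.975 m from the base axis. Payload 4.9 kg.
Tool frame: the origin (TCP) lies on the mounting face of the last link; the fingertips stand 173 mm ahead of it and the grasp point (between the pads) lies ctrl.pinch_z ahead of it (ctrl.pinch_z is the distance from the TCP to the grasp point, in m); z points along the fingers, y is the line along which they close (so a half turn about z gives the same grasp; the last joint's range is limited). The gripper opens to 85 mm and grips with 20 to 120 N. Pads are 22 mm wide; open, the fingers measure 114 mm over their backs; the gripper's body (76 mm by 85 mm) begins 54 mm behind the grasp point. The pads swing forward as they close: fully open they stand 13 mm farther back than shut.
Start: joints at [-1.361, 0.053, 1.613, -0, 1.476, -0.119], TCP at [0.202, -0.592, 0.405] pointing down, gripper open.
Joint ranges: [-3.01, 3.01], [-1.01, 2.22], [0.06, 2.58], [-1.02, 4.17], [0.09, 2.62], [-3.14, 3.14]. Speed limits (rad/s): [2.57, 2.57, 3.14, 3.14, 3.14, 3.14].

### API

Orientations are given as a rotation vector (axis times angle).
In Python, from station import telemetry, eyes, ctrl gives the robot as it stands.
- The arm moves only by the tool apply_moves, never from a script. Its argument "plan" is a list of rows, each a list of 5 numbers: the finger opening in m, from 0 to 0.0854, then the shift along the tool's x, y, z in m, then the turn about the tool's z in rad. In form: [[jaw, x, y, z, roll], ...]. A call has 1 to 12 rows; each row is the pose to reach, as a shift and turn from the pose commanded when the call began, along the tool's axes at that moment; what a row does not reach only later rows make up. A row lasts 1/12 s, in which the tool goes at most 41.7 mm and 7.16 degrees, less where a joint would pass 70% of its speed; a pose out of reach is approached as far as the arm can. A call with a gripper value outside its range is refused whole. The fingers move at their own pace and stop on an object; "newtons" is the grip in N (left out, the last holds). Time passes only in rows, so rows that repeat a pose let the fingers close. It gives the time, the measured TCP pose, the force, the opening and the grip force at its end, in the units of the state.
- telemetry.get_obs(): the state, without advancing time (a new reading comes with each control period).
- eyes.get_image(name): name is "scene" or "top" or "wrist"; returns a dict with "img" (384x512x3 uint8, blue, green, red), "range_z" (384x512 float32, m along the optical axis (not along the pixel's ray), 0 where there is no reading), "K" (3x3 intrinsics, pixels), "pose" (4x4, takes a point from camera to world coordinates); the wrist camera has in their place "hand_eye" (4x4, takes a point from camera to tool coordinates, whose origin is the TCP and whose axes are the flange's). Camera axes: x right, y down, z forward; pixel columns grow to the right and rows downward; lengths in m; the calibration is good to about 2 mm. A picture is of the moment at which its call begins: read the wrist's pose just before it.
- ctrl.finish_job(): hands the job in; it is judged then, once.
Trained networks look in a picture, given as the dict that the camera call returned (one of the last four; its "shot" number tells which), for a name from the list of things; names that differ only in an ending like _2 or _b are one class to them, and where a whole thing is asked for, a point or a joint stands for the part that bears it (a point fixed in the world has none). Each returns a list of dicts, best first, with "confidence" (0 to 1); they miss things now and then, are a little off and sometimes report something else, mostly with a low value. They report only what shows in the picture. A call takes as long as a camera call. They do not tell look-alikes from the thing itself.
- eyes.search_frame(thing, picture): "box" ([left, top, right, bottom] in pixels, round what is visible of it).
- eyes.outline_of(thing, picture): "region" (384x512 bool, what is visible of it) and "box" ([left, top, right, bottom] in pixels, round what is visible of it).
- eyes.tip_of(thing, picture): "point" ([column, row] in pixels: a listed point, or the origin of a listed thing).
The state is a dict: "t": time; "q": joint angles; "dq": joint speeds; "effort": joint torques, N m; "tool_pos": TCP position; "tool_rot": TCP orientation; "contact_force": force on the tool from outside, world axes, zero at the start; "wrist_torque": the same for the moment, N m; "opening": finger opening in m; "grip_force": force on a finger pad.
Only numpy, scipy, OpenCV 4.12 (cv2) and the standard library are available. Lean on these libraries where they do the work, as an engineer would, in place of code of your own. Each camera call takes 0.05 s, during which the arm holds its last target. There are 200 camera calls.

### The job

One of the three white tapered knobs standing in a row on the bench in front of the heap of caps has a steel core (about 240 g; the other two are hollow, about 30 g): find it by its weight and hold it up to the inspection camera, its open end squarely facing the lens and the centre of that end at the camera's focus point, 10 cm straight out from the lens. Leave the other two knobs standing upright on the bench, don't touch the camera, and don't knock the loose parts lying around. Finish while still gripping the knob steadily in the air in front of the camera; do not put it down.

Things in the scene. Friction and masses are not known exactly. Their poses are not given: they have to be found in the camera images.
- knob_1: one of three white tapered round knobs that look the same: 46 high, 37 across near the closed, rounded top, tapering to about 30 at the foot; standing in front of the heap of white caps; it stands upright on its open end (the mouth). Origin: centre of the mouth (underside); z runs along its axis to the closed top. Which of the three has the steel core does not show, and where each stands changes from run to run.
- knob_2: one of three white tapered round knobs that look the same: 46 high, 37 across near the closed, rounded top, tapering to about 30 at the foot; standing in front of the heap of white caps; it stands upright on its open end (the mouth). Origin: centre of the mouth (underside); z runs along its axis to the closed top. Which of the three has the steel core does not show, and where each stands changes from run to run.
- knob_3: one of three white tapered round knobs that look the same: 46 high, 37 across near the closed, rounded top, tapering to about 30 at the foot; standing in front of the heap of white caps; it stands upright on its open end (the mouth). Origin: centre of the mouth (underside); z runs along its axis to the closed top. Which of the three has the steel core does not show, and where each stands changes from run to run.
- knob_1_mouth (a point): centre of the open end of knob_1
- knob_1_top (a point): centre of the closed top of knob_1, 46 mm from the mouth along its axis
- knob_2_mouth (a point): centre of the open end of knob_2
- knob_2_top (a point): centre of the closed top of knob_2, 46 mm from the mouth along its axis
- knob_3_mouth (a point): centre of the open end of knob_3
- knob_3_top (a point): centre of the closed top of knob_3, 46 mm from the mouth along its axis
- camera_stand: foot of the inspection camera, fixed to the bench: steel plate 80 x 90 x 10 with two upright aluminium cheeks up to 137 high that carry the camera head. Origin: centre of the plate's underside
- camera_head: grey camera body 60 x 44 x 44 with a black lens barrel and a white-faced ring light 48 across, looking obliquely up and sideways along the bench, roughly towards the robot's right (-y) (about 58 degrees above level, differently tilted and turned from run to run; clamped). Origin: its pivot, 120 above the bench; the lens looks along the head's -x axis; y is level
- lens (a point): centre of the front face of the lens, 60 mm from the head's origin along its -x axis
- focus (a point): the camera's focus point in the air, on the lens axis 100 mm straight out from the lens face (160 mm from the head's origin along its -x axis)
- loose_cap_1: bystander: loose white snap cap 42 across, 10 high, lying flat; origin: centre of its underside
- loose_cap_2: bystander: loose white snap cap 42 across, 10 high, lying flat; origin: centre of its underside
- loose_marker: bystander: loose felt marker, 131 long along its y axis, 16 wide; origin: centre of its underside
Mind the look-alikes: they are no part of the job. What is shaped like the knob_1 but brown or orange is not meant.

How it is judged:
By the outcome, as a careful person would: the job done as asked, in the order asked, and still so for the second after the job is handed in, while the arm keeps its last pose, push and grip.
It also fails if it takes over 64 s, if anything falls off the work surface, if the arm or the gripper's body presses on something with over 40 N, if the wrist force passes 120 N, or if a joint passes its speed limit or range.

## Working session

There is one attempt and no reset: what is moved stays moved. The work goes in short steps, Python scripts to look and compute and a tool call to move; the robot and the scene stay as the last step left them, time stands still between calls to the robot, and variables do not carry over. Pictures are saved under pics/ and viewed, at most 10 in all, crops included, and the job is handed in when it is done.

Besides the shell and the picture viewer there is one more tool, called after ">>>" as name(argument=value, ...) on one line, values as JSON. apply_moves: Moves the arm, as the interface text tells. Its arguments: {"type":"object","properties":{"plan":{"type":"array","items":{"type":"array","items":{"type":"number"}}},"newtons":{"type":"number"}},"required":["plan"]}

```bash
mkdir -p pics; ls
cat > h.py <<'E'
import numpy as np, cv2
from station import telemetry, eyes, ctrl
from scipy.spatial.transform import Rotation as R
def pose(p,o=None):
    if 'pose' in p: return np.array(p['pose'])
    T=np.eye(4);T[:3,:3]=R.from_rotvec(o['tool_rot']).as_matrix();T[:3,3]=o['tool_pos'];return T@np.array(p['hand_eye'])
def cloud(p,o=None):
    z=p['range_z'];K=np.array(p['K']);v,u=np.mgrid[:384,:512]
    c=np.stack([(u-K[0,2])/K[0,0]*z,(v-K[1,2])/K[1,1]*z,z],-1);T=pose(p,o)
    w=c@T[:3,:3].T+T[:3,3]; w[z<=0]=np.nan; return w
E
python3 - <<'E'
from h import *
o=telemetry.get_obs();print(o,ctrl.pinch_z)
for n in ['scene','top']:
    p=eyes.get_image(n);cv2.imwrite(f'pics/{n}.png',p['img']);w=cloud(p)
    print(n,np.array(p['pose']).round(3).tolist(),p['K'])
    for t in ['knob_1','camera_head','camera_stand','loose_cap_1','loose_marker']:
        for d in eyes.outline_of(t,p)[:6]:
            q=w[d['region']];print(t,round(d['confidence'],2),np.round(d['box']),np.nanmedian(q,0).round(3),np.nanpercentile(q,2,axis=0).round(3),np.nanpercentile(q,98,axis=0).round(3))
    for t in ['lens','focus','camera_head']:
        for d in eyes.tip_of(t,p)[:2]:
            c,r=np.round(d['point']).astype(int);print(t,d['confidence'],c,r,w[min(r,383),min(c,511)])
E
```

```text
pics
{'t': 0.0, 'q': array([-1.36100992e+00,  5.33577810e-02,  1.61429564e+00, -9.59682008e-06,
        1.47595879e+00, -1.19014446e-01]), 'dq': array([ 0.00171651, -0.0025259 ,  0.00048128,  0.00140242,  0.00026802,
        0.00139972]), 'effort': array([-1.63974048e-03, -3.93690383e+01, -3.70178425e+01, -3.40751894e-04,
        7.06750201e-03, -9.70515657e-06]), 'tool_pos': array([ 0.20175308, -0.59126124,  0.40346109]), 'tool_rot': array([-3.09724341e+00, -5.13827097e-01,  1.58816612e-04]), 'contact_force': array([ 1.55099164, -0.01101911,  0.70852155]), 'wrist_torque': array([0.04328392, 0.01117474, 0.00454914]), 'grip_force': 0.0, 'opening': 0.08568086040982613} 0.1547
scene [[-0.778, -0.395, 0.488, -0.244], [-0.628, 0.508, -0.59, 1.092], [-0.015, -0.765, -0.644, 1.025], [0.0, 0.0, 0.0, 1.0]] [[459.79743775   0.         255.709786  ]
 [  0.         459.79743775 193.80680175]
 [  0.           0.           1.        ]]
knob_1 0.73 [148. 277. 159. 293.] [0.482 0.656 0.044] [0.471 0.638 0.008] [0.501 0.668 0.05 ]
knob_1 0.63 [276. 206. 283. 222.] [0.389 0.217 0.039] [0.376 0.161 0.0
[... 1202 characters left out ...]
95 0.04 ] [0.405 0.221 0.051]
knob_1 0.57 [157. 167. 166. 173.] [0.486 0.646 0.043] [0.472 0.633 0.003] [0.505 0.667 0.05 ]
camera_head 0.54 [187. 170. 208. 191.] [0.421 0.484 0.157] [0.398 0.452 0.107] [0.447 0.526 0.182]
camera_stand 0.78 [189. 172. 217. 202.] [0.413 0.483 0.119] [ 0.379  0.451 -0.   ] [0.453 0.534 0.181]
loose_cap_1 0.55 [269. 202. 278. 211.] [0.347 0.232 0.009] [0.329 0.213 0.001] [0.367 0.25  0.015]
loose_marker 0.47 [331. 150. 362. 170.] [ 0.521 -0.056  0.012] [ 0.485 -0.11  -0.001] [ 0.559 -0.006  0.019]
lens 0.64 205 178 [0.42837055 0.46191775 0.17043503]
focus 0.56 216 172 [0.48179265 0.44193853 0.01629145]
camera_head 0.53 201 181 [0.41684435 0.4741951  0.17748855]
```

Run:
```python
import cv2
a=cv2.imread('pics/scene.png');b=cv2.imread('pics/top.png')
cv2.imwrite('pics/sc.png',cv2.resize(a[130:320,100:340],None,fx=3.3,fy=3.1,interpolation=cv2.INTER_CUBIC))
cv2.imwrite('pics/tc.png',cv2.resize(b[100:280,120:380],None,fx=3,fy=3,interpolation=cv2.INTER_CUBIC))
```

```text
(no output)
```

View pics/sc.png

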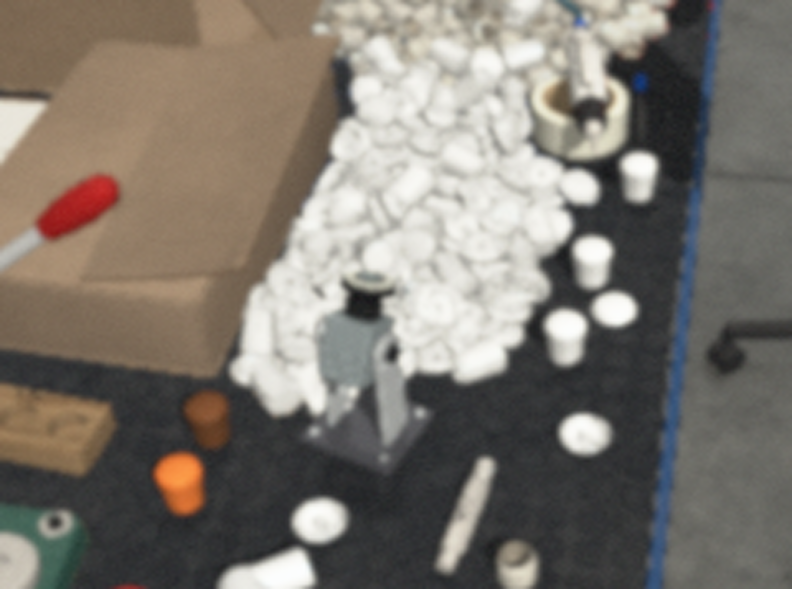

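View pics/tc.png

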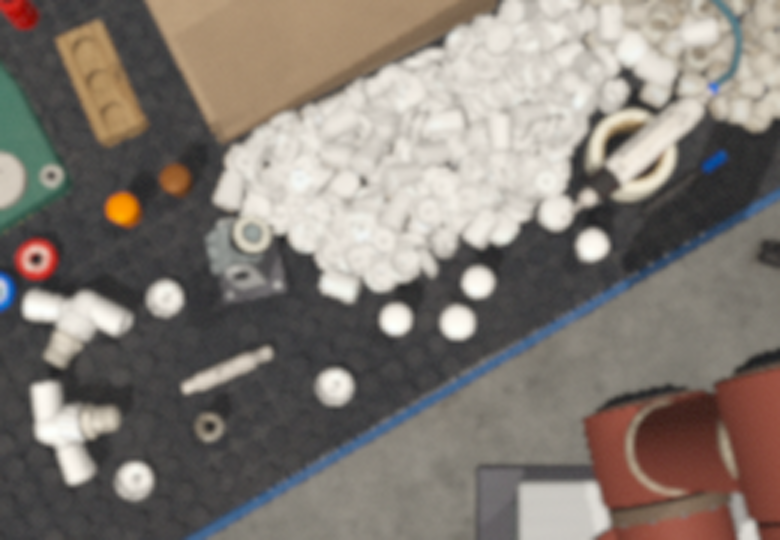

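Both views show the three white knobs: scene crop (566,335), (592,260), (638,175), which match top crop (396,319), (478,282), (592,244). The disc at top crop (458,322) is a flat cap, and the orange and brown knobs are look-alikes. The camera is at top crop (245,255). Next I'll measure positions.

Run:
```python
from h import *
p=eyes.get_image('top');w=cloud(p);s=eyes.get_image('scene');ws=cloud(s)
for nm,W,pts in [('top',w,[(252,206),(279,194),(317,181),(273,207)]),('scene',ws,[(271,238),(279,214),(293,186)])]:
  for c,r in pts:
    q=W[r-9:r+10,c-9:c+10].reshape(-1,3);q=q[(q[:,2]>0.036)&(q[:,2]<.06)]
    if len(q)==0: print(nm,c,r,W[r,c]);continue
    m=np.median(q,0);q=q[np.linalg.norm(q[:,:2]-m[:2],axis=1)<.025]
    print(nm,c,r,len(q),((q.min(0)+q.max(0))/2).round(4),q.mean(0).round(4),np.ptp(q,axis=0).round(3))
T=np.array(p['pose']);K=np.array(p['K'])
def ray(c,r,z):
    d=T[:3,:3]@np.array([(c-K[0,2])/K[0,0],(r-K[1,2])/K[1,1],1]);return T[:3,3]+d*(z-T[2,3])/d[2]
for c,r in [(120+396/3,100+319/3),(120+478/3,100+282/3),(120+592/3,100+244/3)]: print(ray(c,r,.044).round(4))
# bench edge & obstacles heights around knobs (x,y grid max z)
for x in np.arange(.30,.56,.02):
    print(round(x,2),[int(1000*np.nanmax(np.r_[0,w[...,2][(abs(w[...,0]-x)<.01)&(abs(w[...,1]-y)<.01)]])) for y in np.arange(.02,.34,.02)])
```

```text
top 252 206 76 [0.3459 0.3078 0.0459] [0.3463 0.3092 0.0451] [0.033 0.033 0.014]
top 279 194 75 [0.3934 0.2079 0.0454] [0.392  0.2078 0.0452] [0.034 0.034 0.015]
top 317 181 78 [0.4374 0.0667 0.0452] [0.4371 0.0668 0.0447] [0.035 0.034 0.018]
top 273 207 3 [0.3765 0.2047 0.0432] [0.3765 0.2053 0.0431] [0.    0.011 0.001]
scene 271 238 101 [0.3477 0.3107 0.044 ] [0.346  0.3136 0.0446] [0.036 0.035 0.015]
scene 279 214 88 [0.3925 0.2126 0.044 ] [0.3913 0.2122 0.0446] [0.034 0.034 0.015]
scene 293 186 75 [0.4391 0.069  0.0441] [0.4367 0.0716 0.0449] [0.036 0.036 0.016]
[0.3464 0.3059 0.044 ]
[0.3912 0.2051 0.044 ]
[0.4375 0.0637 0.044 ]
0.3 [0, 0, 0, 0, 0, 0, 0, 0, 0, 6, 5, 6, 5, 5, 5, 4]
0.32 [0, 0, 0, 0, 0, 0, 2, 4, 5, 6, 10, 9, 7, 4, 42, 41]
0.34 [0, 0, 0, 0, 0, 4, 7, 7, 6, 5, 14, 14, 11, 10, 51, 52]
0.36 [0, 0, 0, 7, 7, 6, 7, 9, 5, 8, 14, 14, 7, 6, 52, 50]
0.38 [3, 3, 9, 4, 6, 4, 6, 11, 10, 51, 49, 4, 6, 6, 5, 11]
0.4 [5, 6, 5, 7, 7, 8, 6, 4, 6, 53, 51, 6, 41, 10, 21, 16]
0.42 [9, 10, 47, 51, 9, 6, 7, 6, 5, 41, 4, 6, 46, 47, 18, 23]
0.44 [4, 42, 50, 54, 7, 6, 5, 15, 22, 39, 37, 49, 50, 43, 44, 18]
0.46 [5, 6, 44, 43, 75, 13, 7, 28, 40, 42, 40, 51, 48, 49, 44, 42]
0.48 [7, 10, 85, 80, 75, 25, 33, 39, 42, 45, 33, 45, 47, 49, 46, 45]
0.5 [79, 90, 89, 84, 27, 28, 33, 35, 39, 30, 34, 43, 52, 47, 63, 61]
0.52 [103, 104, 92, 76, 31, 26, 26, 46, 50, 40, 39, 42, 51, 59, 70, 73]
0.54 [104, 100, 82, 8, 29, 29, 37, 51, 47, 56, 62, 57, 49, 57, 68, 68]
0.56 [99, 81, 55, 51, 44, 46, 46, 54, 61, 54, 57, 40, 52, 55, 33, 54]
```

```bash
cat >> h.py <<'E'
def to(x,y,z,o=None,yaw=0):
    o=o or telemetry.get_obs();M=R.from_rotvec(o['tool_rot']).as_matrix()
    return (M.T@(np.array([x,y,z])-o['tool_pos'])).round(4)
E
python3 - <<'E'
from h import *
print(R.from_rotvec(telemetry.get_obs()['tool_rot']).as_matrix().round(3))
print(to(.45,-.25,.42),to(.42,.0,.42),to(.38,.19,.36))
E
```

```text
[[ 0.946  0.323  0.   ]
 [ 0.323 -0.946  0.   ]
 [ 0.    -0.    -1.   ]]
[ 0.3451 -0.243  -0.0153] [ 0.3975 -0.4893 -0.0153] [ 0.421  -0.6821  0.0447]
```

>>> apply_moves(plan=[[0.065, 0.345, -0.243, -0.015, 0], [0.065, 0.345, -0.243, -0.015, 0], [0.065, 0.345, -0.243, -0.015, 0], [0.065, 0.345, -0.243, -0.015, 0], [0.065, 0.345, -0.243, -0.015, 0], [0.065, 0.345, -0.243, -0.015, 0], [0.065, 0.345, -0.243, -0.015, 0], [0.065, 0.345, -0.243, -0.015, 0], [0.065, 0.345, -0.243, -0.015, 0], [0.065, 0.3975, -0.489, -0.015, 0], [0.065, 0.3975, -0.489, -0.015, 0], [0.065, 0.3975, -0.489, -0.015, 0]])

```text
t: 2.0
tool_pos: [0.4212, -0.1615, 0.4188]
tool_rot: [-3.099, -0.514, -0.0]
contact_force: [0.6, 0.8, -0.0]
opening: 0.065
grip_force: 0.0
```

Run:
```python
from h import *
print(telemetry.get_obs());print(to(.42,.0,.42),to(.38,.19,.36))
```

```text
{'t': 2.0, 'q': array([-5.31413890e-01, -3.92543761e-01,  1.98205555e+00,  1.79286279e-04,
        1.55201400e+00,  7.10709930e-01]), 'dq': array([ 0.92630417, -0.56368955,  0.40973806,  0.00477354,  0.13974246,
        0.91805423]), 'effort': array([-5.77368379e+00, -1.79851556e+01, -3.80000174e+01, -1.78092211e-01,
        1.00250452e-02, -8.04370735e-01]), 'tool_pos': array([ 0.42115025, -0.16146782,  0.41877044]), 'tool_rot': array([-3.09917387e+00, -5.13936193e-01, -2.61083517e-04]), 'contact_force': array([ 0.62556828,  0.82977226, -0.00142538]), 'wrist_torque': array([ 0.0012904 , -0.02996796, -0.02673481]), 'grip_force': 0.0, 'opening': 0.06496098429206376}
[ 0.051  -0.1532 -0.0012] [ 0.0745 -0.3459  0.0588]
```

>>> apply_moves(plan=[[0.065, 0.05, -0.153, 0.0, 0], [0.065, 0.05, -0.153, 0.0, 0], [0.065, 0.05, -0.153, 0.0, 0], [0.065, 0.07, -0.33, 0.059, 0], [0.065, 0.07, -0.33, 0.059, 0], [0.065, 0.07, -0.33, 0.059, 0], [0.065, 0.07, -0.33, 0.059, 0], [0.065, 0.07, -0.33, 0.059, 0], [0.065, 0.07, -0.33, 0.059, 0], [0.065, 0.07, -0.33, 0.059, 0]])

```text
t: 2.83
tool_pos: [0.3796, 0.174, 0.3584]
tool_rot: [-3.097, -0.523, 0.004]
contact_force: [0.6, 0.3, -0.3]
opening: 0.0652
grip_force: 0.0
```

Run:
```python
from h import *
o=telemetry.get_obs();p=eyes.get_image('wrist');cv2.imwrite('pics/w1.png',p['img']);w=cloud(p,o)
print(o['tool_pos'],o['q'],p['K'],np.array(p['hand_eye']).round(3).tolist())
for d in eyes.outline_of('knob_1',p)[:6]:
    q=w[d['region']];q=q[q[:,2]>.03];print(round(d['confidence'],2),np.round(d['box']),((q.min(0)+q.max(0))/2).round(4),np.ptp(q,axis=0).round(4))
```

```text
[0.37963037 0.17395155 0.35843846] [ 2.50851930e-01 -4.50933233e-01  2.12362011e+00  6.79166713e-04
  1.47123316e+00  1.48726186e+00] [[292.24053248   0.         255.27929951]
 [  0.         292.24053248 190.58226662]
 [  0.           0.           1.        ]] [[-0.001, -0.962, -0.275, 0.07], [1.0, -0.0, -0.0, -0.0], [0.0, -0.275, 0.962, 0.031], [0.0, 0.0, 0.0, 1.0]]
0.9 [351. 141. 401. 178.] [0.4393 0.067  0.039 ] [0.0364 0.0369 0.0179]
0.85 [101. 148. 148. 181.] [0.3491 0.3087 0.0389] [0.0353 0.0354 0.0177]
0.65 [213. 136. 248. 174.] [0.3941 0.2077 0.0425] [0.0356 0.0353 0.012 ]
```

View pics/w1.png

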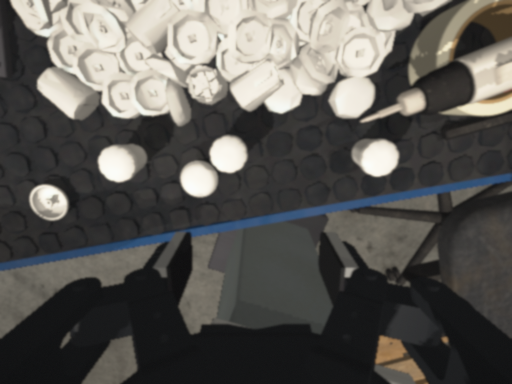

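The wrist picture shows the three knobs standing at (228,154), (120,163) and (377,157), with the flat cap at (198,180). I'll weigh the middle knob first.

Run:
```python
from h import *
print(telemetry.get_obs()['tool_pos'],to(.394,.208,.19))
```

```text
[0.38083266 0.17174978 0.35986649] [ 0.0242 -0.0301  0.1698]
```

>>> apply_moves(plan=[[0.06, 0.024, -0.03, 0.03, 0], [0.06, 0.024, -0.03, 0.07, 0], [0.06, 0.024, -0.03, 0.105, 0], [0.06, 0.024, -0.03, 0.135, 0], [0.06, 0.024, -0.03, 0.155, 0], [0.06, 0.024, -0.03, 0.168, 0], [0.06, 0.024, -0.03, 0.168, 0], [0.06, 0.024, -0.03, 0.168, 0]])

```text
t: 3.6
tool_pos: [0.3947, 0.2066, 0.1919]
tool_rot: [3.1, 0.51, -0.001]
contact_force: [0.2, -0.1, 0.5]
opening: 0.0602
grip_force: 0.0
```

Run:
```python
from h import *
o=telemetry.get_obs();print(o['tool_pos'],o['contact_force'],to(.394,.208,.19))
p=eyes.get_image('wrist');w=cloud(p,o);cv2.imwrite('pics/w2.png',p['img'])
M=R.from_rotvec(o['tool_rot']).as_matrix()
for d in eyes.outline_of('knob_1',p)[:4]:
    q=w[d['region']];q=q[q[:,2]>.03];print(round(d['confidence'],2),np.round(d['box']),((q.min(0)+q.max(0))/2).round(4),np.ptp(q,axis=0).round(4),q[:,2].max())
```

```text
[0.39466092 0.20659924 0.19192201] [ 0.24685755 -0.10724392  0.48438174] [-0.0002 -0.0015  0.0019]Traceback (most recent call last):
  File "<stdin>", line 6, in <module>
    return umr_minimum(a, axis, None, out, keepdims, initial, where)
ValueError: zero-size array to reduction operation minimum which has no identity
```

Aligned to within 1.5 mm. I'll close and lift.

>>> apply_moves(plan=[[0.02, 0, 0, 0.001, 0], [0.02, 0, 0, 0.001, 0], [0.02, 0, 0, 0.001, 0], [0.02, 0, 0, 0.001, 0], [0.02, 0, 0, 0.001, 0], [0.02, 0, 0, 0.001, 0]], newtons=25)

```text
t: 4.2
tool_pos: [0.3948, 0.208, 0.1922]
tool_rot: [3.099, 0.515, 0.004]
contact_force: [-0.4, -1.3, 6.0]
opening: 0.0352
grip_force: 25.0
```

>>> apply_moves(plan=[[0.02, 0, 0, -0.01, 0], [0.02, 0, 0, -0.02, 0], [0.02, 0, 0, -0.02, 0], [0.02, 0, 0, -0.02, 0], [0.02, 0, 0, -0.02, 0]])

```text
t: 4.62
tool_pos: [0.3938, 0.2077, 0.2108]
tool_rot: [-3.099, -0.514, -0.0]
contact_force: [0.0, -0.3, -1.0]
opening: 0.0343
grip_force: 25.1
```

Run:
```python
from h import *
for i in range(6):
    o=telemetry.get_obs();print(o['t'],o['tool_pos'].round(4),o['contact_force'].round(2),o['wrist_torque'].round(3),o['opening'],o['effort'].round(2));p=eyes.get_image('wrist')
cv2.imwrite('pics/w3.png',p['img'])
```

```text
4.6167 [0.3938 0.2077 0.2108] [ 0.03 -0.25 -0.99] [ 0.041  0.018 -0.014] 0.034264122936754335 [-0.000e+00 -2.467e+01 -3.255e+01  0.000e+00 -2.000e-02 -0.000e+00]
4.6667 [0.3937 0.2077 0.2105] [ 0.23 -0.92 -0.91] [ 0.002 -0.006  0.011] 0.03495902674085544 [ 0.000e+00 -2.458e+01 -3.242e+01  0.000e+00 -1.000e-02 -0.000e+00]
4.7167 [0.3936 0.2076 0.2103] [-0.24  0.26 -0.54] [ 0.005  0.014 -0.002] 0.03470619938259767 [ 1.00e-02 -2.45e+01 -3.23e+01  0.00e+00 -0.00e+00 -0.00e+00]
4.7667 [0.3937 0.2077 0.2103] [-0.7  -0.1  -1.14] [-0.017  0.01  -0.054] 0.03487366552496699 [ 1.000e-02 -2.442e+01 -3.220e+01  0.000e+00 -0.000e+00 -0.000e+00]
4.8167 [0.3937 0.2077 0.2103] [ 0.5   0.43 -1.35] [ 0.006  0.014 -0.037] 0.0344470119062365 [ 1.000e-02 -2.436e+01 -3.214e+01  0.000e+00  0.000e+00 -0.000e+00]
4.8667 [0.3937 0.2077 0.2103] [-0.85  0.35  0.14] [ 0.002 -0.026 -0.029] 0.03467771033809885 [ 1.000e-02 -2.432e+01 -3.209e+01  0.000e+00  0.000e+00 -0.000e+00]
```

View pics/w3.png

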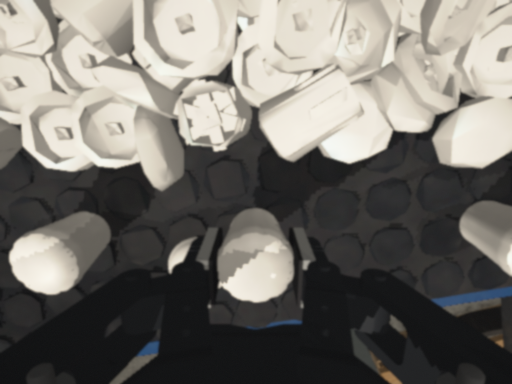

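The knob is up between the fingers at (256,255), and the mean force is about -0.8 N. That means it's hollow. I'll put it back down.

>>> apply_moves(plan=[[0.02, 0, 0, 0.01, 0], [0.02, 0, 0, 0.018, 0], [0.02, 0, 0, 0.02, 0], [0.02, 0, 0, 0.02, 0], [0.02, 0, 0, 0.02, 0]])

```text
t: 5.33
tool_pos: [0.3946, 0.208, 0.1913]
tool_rot: [-3.099, -0.514, -0.0]
contact_force: [-2.6, -0.4, 8.6]
opening: 0.0347
grip_force: 26.3
```

Run:
```python
from h import *
o=telemetry.get_obs();print(o['tool_pos'].round(4),o['contact_force'].round(2))
```

```text
[0.3946 0.208  0.1913] [-2.55 -0.36  8.62]
```

>>> apply_moves(plan=[[0.06, 0, 0, 0, 0], [0.06, 0, 0, 0, 0], [0.06, 0, 0, 0, 0], [0.06, 0, 0, -0.02, 0], [0.06, 0, 0, -0.05, 0], [0.06, 0, 0, -0.08, 0], [0.06, -0.005, -0.04, -0.085, 0], [0.06, -0.01, -0.08, -0.085, 0], [0.06, -0.01, -0.11, -0.085, 0], [0.06, -0.01, -0.11, -0.085, 0], [0.06, -0.01, -0.11, -0.085, 0]])

```text
t: 6.25
tool_pos: [0.3482, 0.3094, 0.2751]
tool_rot: [3.098, 0.519, -0.001]
contact_force: [0.1, -0.7, 0.8]
opening: 0.0599
grip_force: 0.0
```

Run:
```python
from h import *
F=[]
for i in range(8):
    o=telemetry.get_obs();F.append(o['contact_force']);p=eyes.get_image('wrist')
print(np.mean(F,0),o['effort'].round(2),o['tool_pos'],to(.349,.309,.19));w=cloud(p,o);cv2.imwrite('pics/w4.png',p['img'])
for d in eyes.outline_of('knob_1',p)[:4]:
    q=w[d['region']];q=q[q[:,2]>.03]
    if len(q):print(round(d['confidence'],2),np.round(d['box']),((q.min(0)+q.max(0))/2).round(4),np.ptp(q,axis=0).round(4),q[:,2].max())
```

```text
[-0.11350647  0.01912104  0.2688526 ] [  0.07 -24.54 -34.27   0.     0.    -0.  ] [0.3493774  0.3078681  0.27557064] [ 0.     -0.0011  0.0857]
0.79 [227. 177. 278. 232.] [0.349  0.3099 0.039 ] [0.0359 0.0368 0.0178] 0.04796894788733724
0.57 [366. 163. 430. 216.] [0.3934 0.209  0.039 ] [0.0363 0.0366 0.0179] 0.04795887618244063
```

>>> apply_moves(plan=[[0.06, 0, -0.001, 0.035, 0], [0.06, 0, -0.001, 0.06, 0], [0.06, 0, -0.001, 0.075, 0], [0.06, 0, -0.001, 0.083, 0], [0.06, 0, -0.001, 0.083, 0], [0.02, 0, -0.001, 0.083, 0], [0.02, 0, -0.001, 0.083, 0], [0.02, 0, -0.001, 0.083, 0], [0.02, 0, -0.001, 0.083, 0], [0.02, 0, -0.001, 0.083, 0], [0.02, 0, -0.001, 0.07, 0], [0.02, 0, -0.001, 0.063, 0]])

```text
t: 7.7
tool_pos: [0.3484, 0.3095, 0.2131]
tool_rot: [-3.099, -0.514, 0.0]
contact_force: [0.1, -0.2, -1.8]
opening: 0.0354
grip_force: 25.8
```

>>> apply_moves(plan=[[0.02, 0, 0, 0, 0], [0.02, 0, 0, 0, 0]])

```text
t: 7.87
tool_pos: [0.3486, 0.3096, 0.2129]
tool_rot: [-3.099, -0.514, -0.001]
contact_force: [-0.2, -0.3, -2.3]
opening: 0.0347
grip_force: 25.8
```

Run:
```python
from h import *
F=[]
for i in range(12):
    o=telemetry.get_obs();F.append(o['contact_force']);p=eyes.get_image('wrist')
print(np.mean(F,0),np.std(F,0),o['effort'].round(2),o['tool_pos'],o['opening'])
cv2.imwrite('pics/w5.png',p['img'])
```

```text
[ 0.06184779 -0.21030962 -2.81467694] [0.54043365 0.38300093 0.43909182] [ 0.000e+00 -2.751e+01 -3.317e+01  0.000e+00  1.000e-02  0.000e+00] [0.34865058 0.30955632 0.21265353] 0.03465749858372533
```

The outer knob at (0.349, 0.309) pulls -2.8 N against -0.8 N for the first, so it's the steel-cored one. I'll lift it and move to where the wrist camera can measure the inspection camera.

>>> apply_moves(plan=[[0.02, 0, 0, -0.02, 0], [0.02, 0, 0, -0.05, 0], [0.02, 0, 0, -0.085, 0], [0.02, 0, 0, -0.12, 0], [0.02, 0, 0, -0.155, 0], [0.02, 0.01, -0.02, -0.185, 0], [0.02, 0.02, -0.05, -0.2, 0], [0.02, 0.035, -0.08, -0.207, 0], [0.02, 0.045, -0.1, -0.207, 0], [0.02, 0.045, -0.1, -0.207, 0], [0.02, 0.045, -0.1, -0.207, 0]], newtons=40)

```text
t: 9.38
tool_pos: [0.3588, 0.4195, 0.4193]
tool_rot: [3.098, 0.516, -0.001]
contact_force: [-0.8, 0.2, -3.1]
opening: 0.0344
grip_force: 40.7
```

Run:
```python
from h import *
p=eyes.get_image('wrist');p=eyes.get_image('wrist');o=telemetry.get_obs();p=eyes.get_image('wrist');w=cloud(p,o);cv2.imwrite('pics/w6.png',p['img'])
np.savez('w6.npz',w=w,img=p['img'],tp=o['tool_pos'],tr=o['tool_rot']);print(o['tool_pos'],np.abs(o['dq']).max())
for t in ['camera_head','camera_stand','lens']:
    for d in eyes.outline_of(t,p)[:2]:
        q=w[d['region']];print(t,round(d['confidence'],2),np.round(d['box']),np.nanmin(q,0).round(3),np.nanmax(q,0).round(3))
        if t=='camera_head': np.save('head%d.npy'%int(d['confidence']*100),d['region'])
for t in ['lens','focus','camera_head']:
    for d in eyes.tip_of(t,p)[:2]:
        c,r=np.round(d['point']).astype(int);print(t,d['confidence'],c,r,w[min(r,383),min(c,511)])
```

```text
[0.35881698 0.41833295 0.41899361] 0.011902185077673147
camera_head 0.78 [164.  50. 251. 119.] [ 0.385  0.449 -0.003] [0.474 0.565 0.183]
camera_stand 0.84 [162.  32. 251. 132.] [ 0.374  0.448 -0.003] [0.476 0.551 0.183]
camera_stand 0.46 [218. 208. 294. 299.] [-0.373  0.058 -0.753] [0.376 0.436 0.272]
lens 0.59 [162.  50. 247. 122.] [ 0.397  0.449 -0.001] [0.456 0.565 0.183]
lens 0.61 220 87 [0.4292399  0.46829986 0.17397344]
camera_head 0.98 196 85 [0.42513286 0.48291069 0.18112805]
```

View pics/w6.png

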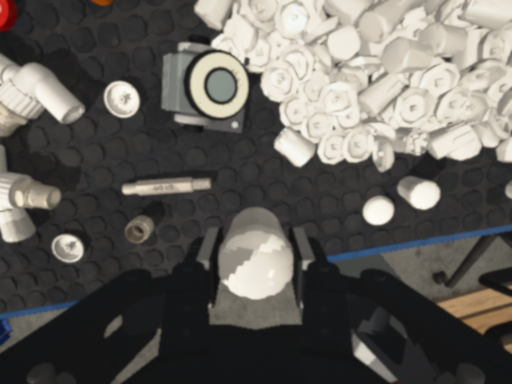

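The ring light face is at (218,84) with the lens at (220,87), and the held knob is at (256,255). Next I fit the ring plane and circle.

```bash
cat > fit.py <<'E'
from h import *
def fitring(w,img,c0,rad):
    v,u=np.mgrid[:384,:512];g=img.min(-1).astype(int)
    m=(np.hypot(u-c0[0],v-c0[1])<rad)&(w[...,2]>.145)&(w[...,2]<.2)&(g>140)
    q=w[m];k=np.ones(len(q),bool)
    for _ in range(8):
        c=q[k].mean(0);n=np.linalg.svd(q[k]-c)[2][2];n*=np.sign(n[2]);d=(q-c)@n;k=abs(d)<max(.0015,2*np.std(d[k])*.8)
    P=q[k];e1=np.cross(n,[0,0,1]);e1/=np.linalg.norm(e1);e2=np.cross(n,e1)
    a=np.c_[(P-c)@e1,(P-c)@e2];(cx,cy),r=cv2.minEnclosingCircle(a.astype(np.float32))
    hull=cv2.convexHull(a.astype(np.float32))[:,0]
    A=np.c_[2*hull,np.ones(len(hull))];s=np.linalg.lstsq(A,(hull**2).sum(1),rcond=None)[0]
    cc=c+s[0]*e1+s[1]*e2
    print('n',n.round(4),'elev',np.degrees(np.arcsin(n[2])).round(2),'azim',np.degrees(np.arctan2(n[1],n[0])).round(2),'N',len(P),'rms',np.std((P-c)@n).round(5))
    print('centre',cc.round(4),'r',np.sqrt(s[2]+s[0]**2+s[1]**2).round(4),'minenc',(c+cx*e1+cy*e2).round(4),round(r,4))
    print('pivot if at 60mm',(cc-.06*n).round(4),'t to z=.12:',((cc[2]-.12)/n[2]).round(4))
    # lens face depth inside
    m2=(np.hypot(u-c0[0],v-c0[1])<rad*.3);x=(w[m2]-cc)@n;print('lens offset along n',np.nanmedian(x).round(4))
    return cc,n
E
python3 - <<'E'
from fit import *
z=np.load('w6.npz');fitring(z['w'],z['img'],(218.5,84.5),36)
w=z['w'];print('lens px',w[87,220],[ (abs(w[84,c]).round(4)).tolist() for c in (195,200,240)])
E
```

```text
n [ 0.0926 -0.4487  0.8889] elev 62.73 azim -78.34 N 1785 rms 0.00062
centre [0.4306 0.4684 0.1726] r 0.0212 minenc [0.4314 0.4687 0.1727] 0.0221
pivot if at 60mm [0.4251 0.4954 0.1193] t to z=.12: 0.0592
lens offset along n 0.0015
lens px [0.4292399  0.46829986 0.17397344] [[0.4255, 0.4837, 0.1813], [0.4266, 0.4807, 0.1803], [nan, nan, nan]]
```

Run:
```python
from h import *
z=np.load('w6.npz');w=z['w'];o=telemetry.get_obs()
for x in np.arange(.27,.42,.015):
    print(round(x,3),[int(1000*np.nanmax(np.r_[-.099,w[...,2][(abs(w[...,0]-x)<.008)&(abs(w[...,1]-y)<.008)]])) for y in np.arange(.25,.43,.015)])
print(o['q'],o['tool_pos'],o['contact_force'])
import itertools
print(to(.345,.34,.25))
```

```text
0.27 [1, 2, 2, 0, -99, -99, 2, 1, -99, -99, -99, 2]
0.285 [2, 2, 2, 1, 2, 3, 2, 2, 1, -99, 0, 1]
0.3 [3, 1, 3, 2, 2, 3, 1, 2, 2, 0, 3, 3]
0.315 [3, 3, 2, 2, 1, 2, 3, 2, 2, 2, 2, 2]
0.33 [8, 3, 1, 3, 3, 2, 3, 2, 2, 2, 2, 3]
0.345 [11, 2, 3, 3, 2, 2, 2, 3, 2, 3, 270, 272]
0.36 [10, 2, 2, 2, 2, 3, 1, 2, 322, 311, 289, 335]
0.375 [2, 1, 2, 2, 3, 3, 3, 33, 336, 336, 344, 346]
0.39 [3, 2, 2, 2, 10, 13, 15, 330, 339, 338, 345, 346]
0.405 [2, 41, 39, 16, 19, 18, 17, 34, 35, 34, 34, 1]
[ 7.26547724e-01 -1.32388872e-01  1.76761549e+00  1.92630010e-05
  1.50623881e+00  1.96913448e+00] [0.35897772 0.41830115 0.41979846] [ 0.05203205 -0.82499897 -3.4330614 ]
[-0.0385  0.0696  0.1698]
```

>>> apply_moves(plan=[[0.02, -0.01, 0.015, 0.0, -0.12], [0.02, -0.02, 0.03, 0.01, -0.24], [0.02, -0.03, 0.045, 0.03, -0.36], [0.02, -0.04, 0.06, 0.06, -0.48], [0.02, -0.048, 0.066, 0.09, -0.6], [0.02, -0.048, 0.066, 0.12, -0.72], [0.02, -0.048, 0.066, 0.145, -0.84], [0.02, -0.048, 0.066, 0.16, -0.96], [0.02, -0.048, 0.066, 0.17, -1.08], [0.02, -0.048, 0.066, 0.17, -1.2], [0.02, -0.048, 0.066, 0.17, -1.32], [0.02, -0.048, 0.066, 0.17, -1.445]])

```text
t: 10.83
tool_pos: [0.3348, 0.3406, 0.2496]
tool_rot: [-1.978, -2.441, 0.0]
contact_force: [-1.1, 1.0, -2.8]
opening: 0.0342
grip_force: 40.8
```

>>> apply_moves(plan=[[0.02, 0, 0, 0.02, 0], [0.02, 0, 0, 0.035, 0], [0.02, 0, 0, 0.045, 0], [0.02, 0, 0, 0.05, 0], [0.02, 0, 0, 0.05, 0]])

```text
t: 11.25
tool_pos: [0.3344, 0.3404, 0.1986]
tool_rot: [-1.985, -2.434, 0.004]
contact_force: [-0.4, 0.5, -3.8]
opening: 0.0347
grip_force: 40.8
```

Run:
```python
from h import *
o=telemetry.get_obs();M=R.from_rotvec(o['tool_rot']).as_matrix();print(o['q'],o['tool_pos'],o['contact_force'],o['opening'],M.round(3).tolist(),np.degrees(np.arctan2(M[1,0],M[0,0])))
```

```text
[ 6.38079844e-01 -7.25319997e-02  2.10751915e+00 -2.88188740e-05
  1.10914138e+00  4.35232150e-01] [0.33441051 0.34035898 0.19855393] [-0.40816863  0.45466636 -3.81278502] 0.03466626167108784 [[-0.201, 0.979, -0.002], [0.979, 0.201, -0.002], [-0.001, -0.002, -1.0]] 101.62312574043783
```

>>> apply_moves(plan=[[0.02, 0, 0, 0.005, 0], [0.02, 0, 0, 0.008, 0], [0.02, 0, 0, 0.008, 0], [0.02, -0.003, 0, 0.0075, 0], [0.02, -0.006, 0, 0.0065, 0], [0.02, -0.009, 0, 0.006, 0], [0.02, -0.009, 0, 0.006, 0]], newtons=20)

```text
t: 11.83
tool_pos: [0.3372, 0.3318, 0.1945]
tool_rot: [1.985, 2.434, 0.002]
contact_force: [1.4, -0.5, 2.2]
opening: 0.0342
grip_force: 41.2
```

Run:
```python
from h import *
o=telemetry.get_obs();p=eyes.get_image('wrist');cv2.imwrite('pics/w7.png',p['img']);print(o['tool_pos'],o['contact_force'],o['wrist_torque'],o['opening'])
a=cv2.imread('pics/w6.png')[180:340,180:330];b=p['img'][180:340,180:330]
cv2.imwrite('pics/cmp.png',cv2.resize(np.hstack([a,b]),None,fx=2.6,fy=2.6))
```

```text
[0.33715346 0.33175392 0.1945281 ] [ 1.44310764 -0.46697438  2.23385676] [-0.16494574 -0.01250232  0.05106658] 0.03416039989913824
```

View pics/cmp.png

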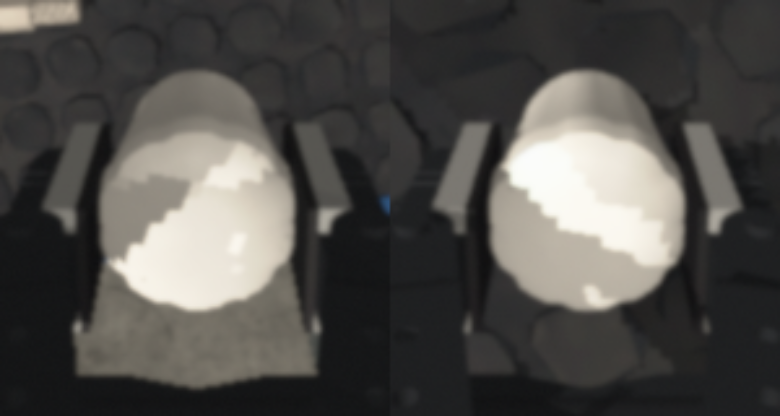

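Left is before, right is after: the knob hardly tilted because the grip still reads 41 N. I'll write a tilt estimator, then loosen the grip.

```bash
cat > tilt.py <<'E'
from h import *
from scipy.optimize import least_squares
P=np.array([[.0150,0],[.0185,.040],[.0165,.0445],[.0125,.046],[0,.046]])
def dist(rho,s):
    best=np.full(len(rho),9.)
    for a,b in zip(P[:-1],P[1:]):
        d=b-a;t=np.clip(((rho-a[0])*d[0]+(s-a[1])*d[1])/(d@d),0,1)
        best=np.minimum(best,np.hypot(rho-a[0]-t*d[0],s-a[1]-t*d[1]))
    return best
def axis(th): return np.array([np.sin(th),0,-np.cos(th)])  # mouth->top in tool frame; th<0 leans to -x
def fit(w,img,tp,tr,side=.0165,verb=1):
    M=R.from_rotvec(tr).as_matrix();q=(w-tp)@M
    g=img.min(-1);m=(abs(q[...,1])<side)&(q[...,0]>-.04)&(q[...,0]<.06)&(q[...,2]>.11)&(q[...,2]<.225)&(g>70)
    n,l,st,_=cv2.connectedComponentsWithStats(m.astype(np.uint8));k=1+np.argmax(st[1:,4]);Q=q[l==k]
    def f(p):
        a=axis(p[2]);b=np.array([p[0],p[3],p[1]]);v=Q-b;s=v@a;rho=np.linalg.norm(v-s[:,None]*a,axis=1);return dist(rho,s)
    best=min((least_squares(f,[t*.02*-1*0,.19,t,0],loss='soft_l1',f_scale=.001) for t in (0,-.25,-.5,.25)),key=lambda r:r.cost)
    x=best.x
    if verb: print('tilt deg',np.degrees(x[2]).round(2),'mouth tool x,y,z',x[[0,3,1]].round(4),'N',len(Q),'med res',np.median(f(x)).round(5))
    return x
def now():
    o=telemetry.get_obs();p=eyes.get_image('wrist');w=cloud(p,o);x=fit(w,p['img'],o['tool_pos'],o['tool_rot'])
    print(o['t'],o['tool_pos'].round(4),o['contact_force'].round(2),o['wrist_torque'].round(3),o['opening'].round(4),o['grip_force'].round(1));return o,p,w,x
E
python3 - <<'E'
from tilt import *
z=np.load('w6.npz');fit(z['w'],z['img'],z['tp'],z['tr']);now()
E
```

```text
tilt deg 0.87 mouth tool x,y,z [-0.0021 -0.0003  0.1949] N 5166 med res 0.00038
tilt deg 1.01 mouth tool x,y,z [-0.002   0.0003  0.1949] N 5209 med res 0.00038Traceback (most recent call last):
  File "<stdin>", line 2, in <module>
  File "tilt.py", line 23, in now
    print(o['t'],o['tool_pos'].round(4),o['contact_force'].round(2),o['wrist_torque'].round(3),o['opening'].round(4),o['grip_force'].round(1));return o,p,w,x
                                                                                               ^^^^^^^^^^^^^^^^^^
AttributeError: 'float' object has no attribute 'round'
```

>>> apply_moves(plan=[[0.033, 0, 0, 0, 0], [0.0335, 0, 0, 0, 0], [0.0335, 0, 0, 0, 0]], newtons=20)

```text
t: 12.18
tool_pos: [0.3372, 0.3321, 0.1946]
tool_rot: [1.984, 2.434, 0.002]
contact_force: [0.8, -2.1, 5.0]
opening: 0.0342
grip_force: 41.5
```

```bash
sed -i "s/o\['opening'\].round(4),o\['grip_force'\].round(1)/round(o['opening'],4),round(o['grip_force'],1)/" tilt.py
python3 - <<'E'
from h import *
p=eyes.get_image('top');w=cloud(p)
for x in np.arange(.20,.36,.01):
    print(round(x,3),[int(1000*np.nanmedian(np.r_[np.nan,w[...,2][(abs(w[...,0]-x)<.006)&(abs(w[...,1]-y)<.008)]])) if ((abs(w[...,0]-x)<.006)&(abs(w[...,1]-y)<.008)).any() else None for y in np.arange(.20,.54,.02)])
E
```

```text
0.2 [467, 465, 457, 440, 410, 376, -753, -740, -7, -3, 0, 0, -1, 0, 1, 0, 0]
0.21 [453, 455, 449, 436, 413, 386, -390, -10, -4, 0, -1, -2, 0, 1, 0, 0, 0]
0.22 [437, 445, 442, 432, 412, 389, 2, -5, -1, 0, -1, -1, 1, 0, 0, 1, 0]
0.23 [422, 435, 433, 426, 408, 386, 390, -2, 0, -4, 0, -1, 0, -1, 1, 0, 0]
0.24 [413, 419, 424, 417, 405, 387, 386, 0, 0, -1, 2, -3, 0, 0, -1, 0, 0]
0.25 [361, 400, 414, 411, 399, 388, 383, 1, 0, 2, 3, 0, 0, -1, -1, -1, 0]
0.26 [365, 384, 397, 400, 395, 387, 378, 373, 0, 4, 4, 3, -1, -1, 0, 0, 1]
0.27 [None, 388, 387, 392, 388, 388, 122, 371, 1, 4, 4, 1, -1, 0, 0, 0, 0]
0.28 [None, 389, 390, 387, 385, None, 123, 364, 318, 6, 4, -1, 0, 0, -2, 0, 8]
0.29 [None, 391, 390, 385, None, None, 124, 319, 357, 161, 0, 0, 1, -1, -1, 15, 17]
0.3 [None, None, 386, 376, None, -1, 215, 328, 352, 326, 1, 0, 1, -1, 9, 14, 6]
0.31 [-7, None, 381, 374, 0, 215, 327, 335, 338, 339, 0, 0, 0, 1, 12, 4, 0]
0.32 [0, None, 377, 374, 4, 315, 334, 338, 340, 340, 313, 0, -2, 0, 0, 1, 1]
0.33 [0, None, None, 366, 315, 328, 338, 339, 337, 335, 324, 0, 0, 0, 0, 1, 0]
0.34 [0, 1, None, 1, 329, 335, 339, 337, 335, 325, 317, 2, 0, -1, 0, 0, 0]
0.35 [0, 7, None, 0, 353, 338, 339, 336, 329, 318, None, -2, -1, 0, 0, 0, -2]
```

>>> apply_moves(plan=[[0.042, 0, 0, -0.001, 0], [0.042, 0, 0, -0.001, 0], [0.042, 0, 0, -0.001, 0], [0.02, 0, 0, -0.001, 0], [0.02, 0, 0, -0.001, 0], [0.02, 0, 0, -0.001, 0], [0.02, 0, 0, 0.002, 0], [0.02, -0.004, 0, 0.002, 0], [0.02, -0.008, 0, 0.001, 0], [0.02, -0.012, 0, 0.0, 0], [0.02, -0.012, 0, 0.0, 0]], newtons=20)

```text
t: 13.15
tool_pos: [0.3396, 0.3203, 0.1946]
tool_rot: [1.985, 2.434, 0.003]
contact_force: [0.0, 1.0, 5.8]
opening: 0.035
grip_force: 20.3
```

```bash
python3 -c "
from tilt import *
now()"
```

```text
tilt deg -10.57 mouth tool x,y,z [0.006  0.0002 0.1931] N 5774 med res 0.00035
13.15 [0.3396 0.3203 0.1946] [0.03 1.04 5.82] [0.144 0.106 0.009] 0.035 20.3
```

>>> apply_moves(plan=[[0.02, -0.003, 0, 0.0005, 0], [0.02, -0.006, 0, 0.0005, 0], [0.02, -0.009, 0, 0.0, 0], [0.02, -0.012, 0, 0.0, 0], [0.02, -0.012, 0, 0.0, 0]])

```text
t: 13.62
tool_pos: [0.3418, 0.3083, 0.194]
tool_rot: [1.985, 2.434, 0.001]
contact_force: [0.7, 1.2, 3.8]
opening: 0.035
grip_force: 19.9
```

```bash
python3 -c "
from tilt import *
now()"
```

```text
tilt deg -28.06 mouth tool x,y,z [0.017  0.0005 0.1889] N 6336 med res 0.00036
13.6167 [0.3418 0.3083 0.194 ] [0.68 1.24 3.75] [ 0.147 -0.042 -0.049] 0.035 19.9
```

>>> apply_moves(plan=[[0.01, 0, 0, 0.0, 0], [0.01, 0, 0, 0.0, 0], [0.01, 0, 0, 0.0, 0], [0.01, 0, 0, -0.01, 0], [0.01, 0, 0, -0.03, 0], [0.01, 0, 0, -0.06, 0], [0.01, 0, 0, -0.09, 0], [0.01, 0, 0, -0.1, 0], [0.01, 0, 0, -0.1, 0]], newtons=70)

```text
t: 14.42
tool_pos: [0.3421, 0.3088, 0.2963]
tool_rot: [1.984, 2.434, 0.007]
contact_force: [0.5, 0.5, -2.9]
opening: 0.0334
grip_force: 70.1
```

```bash
python3 -c "
from tilt import *
o,p,w,x=now();now()
n=np.array([ 0.0926,-0.4487,0.8889]);L=np.array([.4306,.4684,.1726])+.0013*n;F=L+.1*n
M=R.from_rotvec(o['tool_rot']).as_matrix();off=M@np.array([x[0],x[3],x[1]])
print('focus',F,'tcp target',F-off,to(*(F-off)))
a=M@axis(x[2]);print('axis',a,'ang err',np.degrees(np.arccos(a@n/np.linalg.norm(n))))"
```

```text
tilt deg -25.74 mouth tool x,y,z [0.0156 0.0005 0.1899] N 6148 med res 0.00035
14.4167 [0.3421 0.3088 0.2963] [ 0.47  0.49 -2.92] [ 0.031 -0.019  0.031] 0.0334 70.1
tilt deg -25.68 mouth tool x,y,z [0.0156 0.0005 0.1899] N 6152 med res 0.00035
14.4667 [0.3414 0.3084 0.2939] [ 0.12  0.04 -2.63] [-0.061 -0.025 -0.019] 0.0333 70.1
focus [0.43998038 0.42294669 0.26264557] tcp target [0.44183341 0.40713557 0.45253521] [ 0.0765  0.1185 -0.1607]
axis [ 0.08372607 -0.42756046  0.9001011 ] ang err 1.4620081134112646
```

>>> apply_moves(plan=[[0.01, 0, 0, -0.02, 0], [0.01, 0, 0, -0.05, 0], [0.01, 0, 0, -0.085, 0], [0.01, 0, 0, -0.12, 0], [0.01, 0.01, 0.015, -0.145, 0], [0.01, 0.02, 0.035, -0.16, 0], [0.01, 0.035, 0.06, -0.16, 0], [0.01, 0.05, 0.085, -0.16, 0], [0.01, 0.065, 0.105, -0.16, 0], [0.01, 0.076, 0.118, -0.16, 0], [0.01, 0.076, 0.118, -0.16, 0], [0.01, 0.076, 0.118, -0.16, 0]])

```text
t: 15.52
tool_pos: [0.442, 0.4069, 0.4495]
tool_rot: [-1.984, -2.434, 0.011]
contact_force: [-0.4, -0.7, -4.1]
opening: 0.0335
grip_force: 70.5
```

```bash
python3 -c "
from tilt import *
eyes.get_image('top');o,p,w,x=now();np.savez('w8.npz',w=w,img=p['img'],tp=o['tool_pos'],tr=o['tool_rot'],x=x);cv2.imwrite('pics/w8.png',p['img'])
for d in eyes.tip_of('lens',p)[:2]: print(d)
for d in eyes.outline_of('camera_head',p)[:2]: print(d['confidence'],d['box'])
M=R.from_rotvec(o['tool_rot']).as_matrix();print('mouth',o['tool_pos']+M@np.array([x[0],x[3],x[1]]),'axis',M@axis(x[2]))
"
```

```text
tilt deg -25.6 mouth tool x,y,z [0.0155 0.0005 0.19  ] N 6155 med res 0.00034
15.5667 [0.4416 0.4066 0.4503] [ 0.11  0.09 -3.42] [ 0.025 -0.031 -0.006] 0.0333 70.5
{'point': [259.3, 115.8], 'confidence': 0.65}
0.79 [229.4, 49.1, 288.4, 137.8]
mouth [0.4380869  0.42119665 0.26031806] axis [ 0.09141233 -0.41991891  0.90294623]
```

View pics/w8.png

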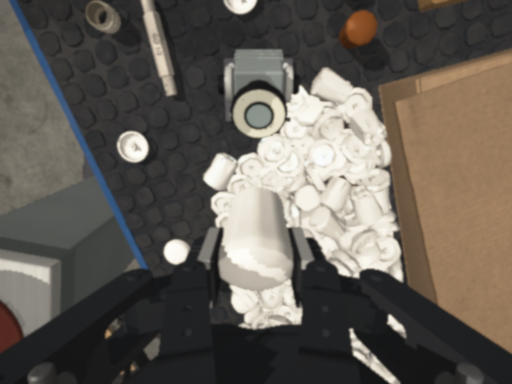

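The ring is at (259,113) and lens at (259,116), and the knob is leaning with its mouth toward the lens at (255,235). I'll refit both from this view.

```bash
python3 -c "
from fit import *
from tilt import *
z=np.load('w8.npz');cc,n=fitring(z['w'],z['img'],(259,113),32)
z6=np.load('w6.npz');c6,n6=fitring(z6['w'],z6['img'],(218.5,84.5),36)
x=z['x'];M=R.from_rotvec(z['tr']).as_matrix();a=M@axis(x[2]);m=z['tp']+M@np.array([x[0],x[3],x[1]])
for c,nn in((cc,n),(c6,n6)):
  nn=nn/np.linalg.norm(nn);F=c+.1013*nn;print('F',F,'mouth err',F-m,'ang',np.degrees(np.arccos(a@nn)),'tilt',np.degrees(np.arccos(nn[2])),'azim diff',np.degrees(np.arctan2(a[1],a[0])-np.arctan2(nn[1],nn[0])))
"
```

```text
n [ 0.0937 -0.4493  0.8884] elev 62.68 azim -78.23 N 1168 rms 0.00062
centre [0.4308 0.4687 0.1727] r 0.0211 minenc [0.4315 0.4688 0.1727] 0.022
pivot if at 60mm [0.4252 0.4957 0.1194] t to z=.12: 0.0593
lens offset along n 0.0014
n [ 0.0926 -0.4487  0.8889] elev 62.73 azim -78.34 N 1785 rms 0.00062
centre [0.4306 0.4684 0.1726] r 0.0212 minenc [0.4314 0.4687 0.1727] 0.0221
pivot if at 60mm [0.4251 0.4954 0.1193] t to z=.12: 0.0592
lens offset along n 0.0015
F [0.44031418 0.42318606 0.26270815] mouth err [0.00222729 0.0019894  0.00239008] ang 1.8839999890173815 tilt 27.322448506209444 azim diff 0.5063283852613935
F [0.44003162 0.42298047 0.26267906] mouth err [0.00194473 0.00178382 0.00236099] ang 1.8359721160326925 tilt 27.26734709013853 azim diff 0.6172166106782124
```

>>> apply_moves(plan=[[0.01, 0.0014, 0.0025, -0.0024, 0], [0.01, 0.0014, 0.0025, -0.0024, 0], [0.01, 0.0014, 0.0025, -0.0024, 0], [0.01, 0.0014, 0.0025, -0.0024, 0], [0.01, 0.0014, 0.0025, -0.0024, 0], [0.01, 0.0014, 0.0025, -0.0024, 0]])

```text
t: 16.22
tool_pos: [0.4438, 0.4085, 0.4562]
tool_rot: [1.985, 2.435, 0.0]
contact_force: [0.1, -0.1, -2.3]
opening: 0.0335
grip_force: 70.6
```

```bash
python3 -c "
from tilt import *
t=eyes.get_image('top');W=cloud(t)
for c,r in [(279,194),(317,181)]:
  q=W[r-9:r+10,c-9:c+10].reshape(-1,3);q=q[(q[:,2]>.036)&(q[:,2]<.06)];print(len(q),np.median(q,0))
o,p,w,x=now();M=R.from_rotvec(o['tool_rot']).as_matrix();m=o['tool_pos']+M@np.array([x[0],x[3],x[1]]);n=np.array([.0932,-.449,.8886])
print('err',np.array([.4402,.4231,.2627])-m,'ang',np.degrees(np.arccos(M@axis(x[2])@n/np.linalg.norm(n))),np.abs(o['dq']).max())"
```

```text
77 [0.39101788 0.20676329 0.04482927]
76 [0.43750563 0.06594321 0.04560576]
tilt deg -25.67 mouth tool x,y,z [0.0156 0.0005 0.1899] N 6143 med res 0.00035
16.2667 [0.4439 0.4085 0.4562] [ 0.37  0.52 -2.17] [-0.053 -0.01   0.033] 0.0334 70.6
err [-0.00100355 -0.00077942 -0.00354068] ang 1.6294224852625847 0.0016164258535706307
```

>>> apply_moves(plan=[[0.01, -0.0006, -0.0011, 0.0035, 0], [0.01, -0.0006, -0.0011, 0.0035, 0], [0.01, -0.0006, -0.0011, 0.0035, 0], [0.01, -0.0006, -0.0011, 0.0035, 0], [0.01, -0.0006, -0.0011, 0.0035, 0], [0.01, -0.0006, -0.0011, 0.0035, 0], [0.01, -0.0006, -0.0011, 0.0035, 0], [0.01, -0.0006, -0.0011, 0.0035, 0], [0.01, -0.0006, -0.0011, 0.0035, 0]])

```text
t: 17.07
tool_pos: [0.443, 0.4078, 0.4527]
tool_rot: [1.985, 2.435, 0.0]
contact_force: [-0.4, 0.6, -1.9]
opening: 0.0334
grip_force: 70.5
```

```bash
python3 -c "
from tilt import *
o,p,w,x=now();M=R.from_rotvec(o['tool_rot']).as_matrix();m=o['tool_pos']+M@np.array([x[0],x[3],x[1]]);n=np.array([.0932,-.449,.8886])
e=np.array([.4402,.4231,.2627])-m;print('err',e,'ang',np.degrees(np.arccos(M@axis(x[2])@n/np.linalg.norm(n))),np.abs(o['dq']).max())
if np.linalg.norm(e)<.002: print(ctrl.finish_job())"
```

```text
tilt deg -25.7 mouth tool x,y,z [0.0156 0.0005 0.19  ] N 6155 med res 0.00035
17.0667 [0.443  0.4078 0.4527] [-0.44  0.57 -1.89] [0.043 0.015 0.024] 0.0334 70.5
err [-9.15410480e-05 -5.42856504e-05 -6.99391957e-05] ang 1.596836966907489 0.0014009582332816539
the job is handed in; nothing more can be done
None
```

I handed the job in at about 17 s, still gripping the steel-cored knob (2.8 N pull against 0.8 N for the hollow one I lifted), its mouth at the focus point to within about 0.2 mm and about 1.6° off square by my measurement; the other two knobs still stand on the bench.

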